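# Slacken a left-hand arbor nut and draw out its C-washer

## Robot

A 6-joint arm with a two-finger parallel gripper is mounted at the origin on a cart in front of the work surface, level with it; the furniture and walls round the work are solid. World frame = base frame: x ahead of the robot, y to its left, z up, the work surface at z = 0. Lengths are in m, angles in rad, forces in N, time in s.
With the tool pointing down it reaches from about 0.2 to 0.875 m from the base axis. Payload 3.4 kg.
Tool frame: the origin (TCP) lies midway between the tips of the shut fingers; the grasp point (between the pads) lies 19 mm behind it (manip.pinch_z is the distance from the TCP to the grasp point, in m); z points along the fingers, y is the direction in which the jaws open and shut (so a half turn about z gives the same grasp; the last joint's range is limited). The gripper opens to 94 mm and grips with 3 to 60 N. Pads are 16 mm wide; open, the fingers measure 119 mm over their backs; the gripper's body (75 mm by 177 mm) begins 78 mm behind the grasp point.
Start: joints at [-1.446, 0.276, 1.505, -0, 1.361, -0.121], TCP at [0.14, -0.558, 0.205] pointing down, gripper open.
Joint ranges: [-2.89, 2.89], [-0.75, 2.08], [0.22, 2.7], [-1.18, 4.32], [0.11, 2.71], [-2.7, 2.7]. Speed limits (rad/s): [2.57, 2.57, 3.14, 3.14, 3.14, 3.14].

## Interface

Orientations are given as [roll, pitch, yaw] about the fixed x, y, z axes, in that order (R = Rz(yaw) Ry(pitch) Rx(roll)).
In Python, from bench import manip, viewer, job gives the robot as it stands. The module is installed in compiled form; this text tells all that it offers.
- The arm moves only by the tool servo_tool, never from a script. Its argument "steps" is one flat list of numbers, 7 for each row, row after row: the shift along the tool's x, y, z in units of 50 mm (1.0 is 50 mm), then the turn, a rotation vector about the tool's x, y, z in units of 5 degrees (1.0 is 5 degrees), then the gripper command: -1 is fully open, 1 is shut, values between are in proportion. In form: [x, y, z, ax, ay, az, gripper, x, y, z, ax, ay, az, gripper, ...]. A call has 1 to 12 rows; each row shifts and turns the pose as measured when the row begins, along the tool's axes as they then stand; what a row does not reach is not made up. A row lasts 1/8 s, in which the tool goes at most 62.5 mm and 10.7 degrees, less where a joint would pass 70% of its speed; a pose out of reach is approached as far as the arm can. A call is refused whole if a number of a shift passes 1 or a number of a turn 1, either way. A call with a gripper value outside its range is refused whole. The fingers move at their own pace and stop on an object; "force" is the grip in N (left out, the last holds). Time passes only in rows, so rows that do not move let the fingers close. It gives the time, the measured TCP pose, the force and the opening at its end, in the units of the state.
- manip.state(): the state, without advancing time (a new reading comes with each control period).
- viewer.snapshot(name): name is "side" or "top"; returns a dict with "color" (400x640x3 uint8, blue, green, red), "range_z" (400x640 float32, m along the optical axis (not along the pixel's ray), 0 where there is no reading), "K" (3x3 intrinsics, pixels), "rvec" (rotation vector, rad) and "tvec" (3), from world to camera coordinates, as OpenCV has them. Camera axes: x right, y down, z forward; pixel columns grow to the right and rows downward; lengths in m; the calibration is good to about 2 mm. A picture is of the moment at which its call begins.
- job.job_done(): hands the job in, once; it reports no verdict.
The state is a dict: "t": time; "joint_positions": joint angles; "dq": joint speeds; "joint_torque": joint torques, N m; "tcp_pos": TCP position; "orientation": TCP orientation; "ft_force": force on the tool from outside, world axes, zero at the start; "ft_torque": the same for the moment, N m; "width": finger opening in m.
Only numpy, scipy, OpenCV 4.12 (cv2) and the standard library are available. Lean on these libraries where they do the work, as an engineer would, in place of code of your own. Each camera call takes 0.05 s, during which the arm holds its last target. There are 200 camera calls.

## Task

The milling cutter on the upright arbor is held down by a left-hand nut over a C-washer: take the T-handle key out of its wooden block, work its socket gently down over the nut and slacken the nut by about a quarter turn; it undoes clockwise seen from above, so feel it give and never strain it tighter. Then stand the key back in the same hole of its block, draw the C-washer out sideways by its handle and lay it flat in the tray, leaving the cutter on the arbor and everything else where it is.

Things in the scene. Friction and masses are not known exactly. Their poses are not given: they have to be found in the camera images.
- stand: Grey round cast foot, 110 mm wide, 30 mm high, fixed to the bench. Origin on the arbor's axis at the bench surface, z up. On this axis, upwards: steel shoulder 49 mm wide up to z 40 mm, cutter z 40 to 54, C-washer z 54 to 60 (handle to 66), hexagon nut z 60 to 76 when tight, end of the 14 mm stud at z 80.
- nut_top (a point): Point on the arbor's axis 76 mm above the bench, at the top of the tight nut; its axes are the stand's. Nut: 22 mm across flats, 25.4 over corners, with a groove round its middle (mark of a left-hand thread). Which way its flats point is not reported and not tied to any listed axes: look, or feel for it by resting the key on it and turning up to a sixth of a turn until it drops.
- nut (a joint): Angle of the nut on its left-hand thread, rad. Grows clockwise seen from above (loosening), rising 1.3 mm per rad. 0: just clear of the washer; starts tight at -0.5 to -0.4. Gives at about 0.2 to 0.4 N m, then turns at about 0.2 (a hand at rest reads about half). The other way it is solid: hard up at -0.52 and the torque climbs at once. Washer free from 0.5. The nut cannot leave its stud.
- key: T-handle box key, 0.24 kg, upright. Origin: centre of the socket's mouth, its lowest point; z up the shank. Socket 33 mm outside; hex hole 23.5 mm across flats, 17 deep, small lead-in, flats facing x and every 60 deg. Origin 63 mm above the bench when seated (floor on the stud end), 70 to 76 while resting on the nut's corners. Shank 12 mm. Black handle bar along x: 92 x 18 mm, z 84 to 108.
- key_block: Wooden block 70 x 110 x 30 mm (x, y, z), fixed. Origin at the centre of its underside, z up. The key's round hole, 39 mm wide and 16 mm deep (floor at z 14 mm), is centred at y = -16 mm; the small 17 mm hole at y = +34 mm stays empty.
- washer: Steel C-washer, 140 g, 44 mm wide, 6 thick; 16 mm slot open to its +x side; bar handle on its -x side from x -21 to -51 mm, 14 wide (y), 12 high, with three bright rings. Origin: centre of the ring, underside; z up. Comes off when drawn level along its own -x, 40 mm or more until clear of the nut, then lifted.
- cutter: Milling cutter, 54 mm across, 14 mm thick, 27 mm bore, loose on the arbor under the washer. Origin at the centre of its underside. It stays there.
- tray: Shallow steel tray 130 x 150 x 20 mm (x, y, z), walls and floor 3 mm, fixed. Origin at the centre of its underside. A spare round cutter, 48 mm wide and 20 mm high, is fixed in it at x = 34, y = 45 mm; the rest of the floor is free.
- driver: Screwdriver lying on the bench near the front edge, 82 x 150 x 25 mm; stays where it is.
- oiler: Copper oil can, 64 mm wide, 125 mm high, behind the stand; stays where it is.
- lidded_tin: Small lidded tin, 48 mm wide, 38 mm high; stays where it is.
There are look-alikes about, which are no part of the job. Leave any pink look-alike of the cutter alone.

How it is judged:
By the outcome, as a careful person would: the job done as asked, in the order asked, and still so for the second after the job is handed in, with the robot touching nothing.
It also fails if it takes over 67 s, if anything falls off the work surface, if the arm or the gripper's body presses on something with over 40 N, if the wrist force passes 120 N, or if a joint passes its speed limit or range.

## Working session

There is one attempt and no reset: what is moved stays moved. The work goes in short steps, Python scripts to look and compute and a tool call to move; the robot and the scene stay as the last step left them, time stands still between calls to the robot, and variables do not carry over. Pictures are saved under pics/ and viewed, about 8 in all and at most 12, crops included, and the job is handed in when it is done.

Besides the shell and the picture viewer there is one more tool, called after "Call:" as name(argument=value, ...) on one line, values as JSON. servo_tool: Moves the arm, as the interface text tells. Its arguments: {"type":"object","properties":{"steps":{"type":"array"},"force":{"type":"number"}},"required":["steps"]}

```bash
mkdir -p pics
cat > h.py <<'E'
import numpy as np, cv2
from bench import manip, viewer, job
def snap(n):
    s=viewer.snapshot(n); s['R']=cv2.Rodrigues(np.array(s['rvec'],float))[0]; s['t']=np.array(s['tvec'],float).ravel(); return s
def ray(s,u,v):
    d=s['R'].T@np.linalg.inv(s['K'])@np.array([u,v,1.]); return -s['R'].T@s['t'],d
def plane(s,u,v,z):
    c,d=ray(s,u,v); return c+d*(z-c[2])/d[2]
def cloud(s):
    z=s['range_z']; v,u=np.mgrid[:z.shape[0],:z.shape[1]]
    K=s['K']; P=np.stack([(u-K[0,2])/K[0,0]*z,(v-K[1,2])/K[1,1]*z,z],-1)
    W=(P-s['t'])@s['R']; W[z==0]=np.nan; return W
def proj(s,p):
    q=s['K']@(s['R']@np.array(p,float)+s['t']); return q[:2]/q[2]
E
python3 - <<'E'
from h import *
for n in('side','top'):
    s=snap(n); cv2.imwrite(f'pics/{n}0.png',s['color']); print(n,s['K'].tolist(),(-s['R'].T@s['t']).round(3),s['R'].round(2).tolist())
    np.savez(f'{n}0.npz',**s)
print(manip.state(), manip.pinch_z)
E
```

```text
side [[424.0742910779085, 0.0, 322.5343337507378], [0.0, 424.0742910779085, 204.36161011422416], [0.0, 0.0, 1.0]] [0.184 0.683 0.627] [[-0.86, -0.51, -0.01], [-0.3, 0.52, -0.8], [0.41, -0.69, -0.6]]
top [[506.6636791733952, 0.0, 307.6638375096063], [0.0, 506.6636791733952, 206.51776113798633], [0.0, 0.0, 1.0]] [0.352 0.055 1.059] [[-0.02, -1.0, 0.01], [-0.98, 0.02, -0.19], [0.19, -0.01, -0.98]]
{'t': 0.1, 'joint_positions': array([-1.44595432e+00,  2.76500843e-01,  1.50595171e+00, -6.40846717e-06,
        1.36070074e+00, -1.21005105e-01]), 'dq': array([ 0.00099223, -0.00155535, -0.00256237, -0.00084656, -0.00040379,
       -0.00229229]), 'joint_torque': array([ 1.99508788e-03, -4.05454230e+01, -2.37780726e+01,  7.05424952e-02,
        2.98896048e-02, -4.95454685e-05]), 'tcp_pos': array([ 0.13987097, -0.55722763,  0.20473071]), 'orientation': array([-3.14004266e+00, -1.82165940e-04,  2.45848313e-01]), 'ft_force': array([-0.54869625,  0.03466741,  0.0089057 ]), 'ft_torque': array([-0.07197542, -0.00645352, -0.0098868 ]), 'width': 0.09389012924465688} 0.0188
```

View pics/top0.png

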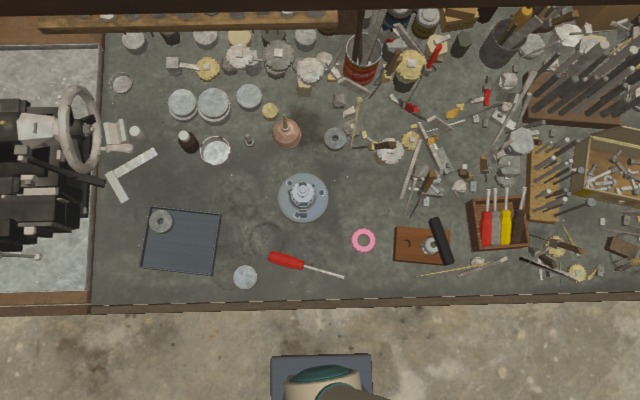

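View pics/side0.png

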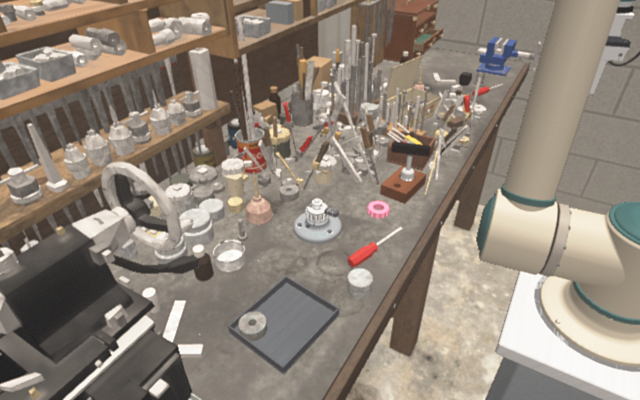

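The top view shows the stand at about (303,197), block with key at (422,245) and bar from (435,220) to (448,262), and tray at (181,241) with its spare cutter at (160,221). The side view shows the stand at (317,220), block at (403,183), tray at (285,322). Next I'll enlarge the stand and key.

Run:
```python
from h import *
L=lambda n:dict(np.load(f'{n}0.npz'))
t,s=L('top'),L('side')
c=lambda s,x0,y0,w,h,k:cv2.resize(s['color'][y0:y0+h,x0:x0+w],None,fx=k,fy=k,interpolation=cv2.INTER_CUBIC)
a=c(t,268,165,70,65,6)[:290*1];a=cv2.resize(a,(400,300)) if 0 else cv2.resize(c(t,273,165,60,60,5),(300,300))
b=cv2.resize(c(t,385,205,80,60,5),(400,300)); d=cv2.resize(c(s,285,190,60,60,5),(300,300)); e=cv2.resize(c(s,375,135,80,60,5),(400,300))
cv2.imwrite('pics/crop0.png',np.vstack([np.hstack([a,b]),np.hstack([d,e])]))
W=cloud(t)
for n,(x0,x1,y0,y1,zl,zh) in dict(cut=(273,333,165,225,.02,.2),bar=(420,465,205,275,.1,.18),block=(385,465,215,275,.022,.036),tray=(130,230,195,285,.016,.023)).items():
    p=W[y0:y1,x0:x1].reshape(-1,3); p=p[(p[:,2]>zl)&(p[:,2]<zh)]
    q=p[:,:2].astype(np.float32); print(n,len(p),p.mean(0).round(3),np.percentile(p[:,2],[5,50,95]).round(3),cv2.minAreaRect(q),np.array(cv2.minAreaRect(q)[0]).round(4))
print(W[180:215:3,285:325:3,2].round(3))
```

```text
cut 665 [0.566 0.053 0.057] [0.023 0.059 0.077] ((0.5633883476257324, 0.052258796989917755), (0.07330244034528732, 0.07897880673408508), 82.46788024902344) [0.5634 0.0523]
bar 592 [ 0.461 -0.204  0.119] [0.105 0.121 0.124] ((0.4627167582511902, -0.20627224445343018), (0.09195811301469803, 0.019494611769914627), 15.907981872558594) [ 0.4627 -0.2063]
block 1252 [ 0.463 -0.177  0.029] [0.025 0.029 0.033] ((0.45164719223976135, -0.20577359199523926), (0.1446373015642166, 0.09276273101568222), 83.66349029541016) [ 0.4516 -0.2058]
tray 696 [0.506 0.325 0.02 ] [0.017 0.02  0.023] ((0.48833727836608887, 0.30770209431648254), (0.15108652412891388, 0.13024380803108215), 82.19282531738281) [0.4883 0.3077]
[[ 0.011  0.016  0.014  0.015  0.014  0.053  0.014  0.015  0.012  0.014
   0.013  0.013  0.011 -0.002]
 [ 0.014  0.021  0.021  0.014  0.059  0.054  0.054  0.058  0.014  0.014
   0.016  0.014  0.014 -0.002]
 [ 0.014  0.016  0.054  0.06   0.062  0.07   0.073  0.053  0.059  0.029
   0.016  0.012  0.013  0.01 ]
 [ 0.018  0.014  0.02   0.059  0.076  0.082  0.079  0.074  0.059  0.055
   0.017  0.018  0.013  0.014]
 [ 0.013  0.029  0.054  0.058  0.073  0.076  0.081  0.074  0.057  0.06
   0.016  0.013  0.021  0.016]
 [ 0.012  0.017  0.05   0.061  0.059  0.072  0.075  0.068  0.06   0.061
   0.044  0.015  0.017  0.016]
 [ 0.017  0.015  0.053  0.057  0.059  0.06   0.057  0.057  0.06   0.054
   0.017  0.015  0.014  0.014]
 [ 0.012  0.014  0.021  0.054  0.058  0.061  0.06   0.058  0.053  0.026
   0.017  0.012  0.018  0.011]
 [ 0.017  0.013  0.018  0.024  0.039  0.065  0.067  0.047  0.047  0.018
   0.015  0.013  0.014  0.015]
 [ 0.014  0.012  0.013  0.015  0.021  0.066  0.062  0.064  0.018  0.018
   0.017  0.011  0.013  0.015]
 [ 0.016  0.011  0.02   0.015  0.012  0.065  0.065  0.066  0.017  0.014
   0.011  0.015  0.016  0.01 ]
 [ 0.011  0.011  0.016  0.015  0.019  0.063  0.062  0.066  0.014  0.015
   0.019  0.014  0.013 -0.   ]]
```

View pics/crop0.png

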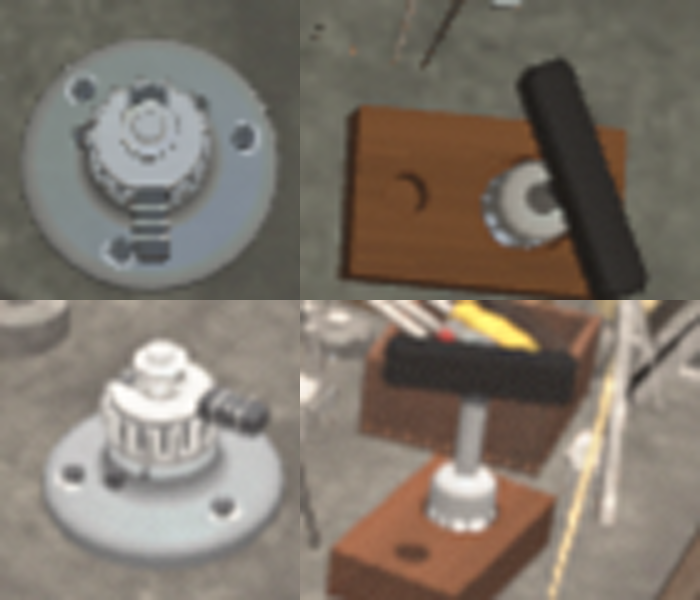

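The crops show the washer's handle pointing straight at the robot (−x), slot on the far side, the stud top at about top px (302.8,190) and side px (317.4,200.4), and the bar's ends clear.

Run:
```python
from h import *
L=lambda n:dict(np.load(f'{n}0.npz'))
t,s=L('top'),L('side')
W={'top':cloud(t),'side':cloud(s)}
def box(n,x,y,z):
    p=W[n].reshape(-1,3); m=(p[:,0]>x[0])&(p[:,0]<x[1])&(p[:,1]>y[0])&(p[:,1]<y[1])&(p[:,2]>z[0])&(p[:,2]<z[1]); return p[m]
def rect(p):
    c,wh,a=cv2.minAreaRect(p[:,:2].astype(np.float32)); return np.round(c,4),np.round(wh,4),round(a,1)
for n in W:
    p=box(n,(.40,.53),(-.26,-.15),(.116,.13)); print(n,'bartop',len(p),rect(p),np.median(p[:,2]).round(4),p.mean(0).round(4))
    p=box(n,(.36,.53),(-.25,-.1),(.025,.034)); print(n,'block',len(p),rect(p),np.median(p[:,2]).round(4))
    p=box(n,(.48,.64),(-.03,.13),(.008,.022)); c=cv2.minEnclosingCircle(p[:,:2].astype(np.float32)); print(n,'foot',len(p),np.round(c[0],4),c[1],np.median(p[:,2]))
    p=box(n,(.535,.62),(.02,.09),(.0705,.09)); print(n,'nut',len(p),p.mean(0).round(4),cv2.minEnclosingCircle(p[:,:2].astype(np.float32)))
    p=box(n,(.48,.542),(.03,.08),(.055,.075)); print(n,'handle',len(p),rect(p),np.percentile(p[:,2],[10,50,90]).round(4))
    p=box(n,(.40,.60),(.2,.42),(.016,.024)); print(n,'tray',len(p),rect(p))
    p=box(n,(.40,.60),(.2,.42),(-.002,.008)); print(n,'trayfloor',np.median(p[:,2]))
# triangulate stud top
def tri(a,b):
    (c1,d1),(c2,d2)=ray(t,*a),ray(s,*b); A=np.stack([d1,-d2],1); k=np.linalg.lstsq(A,c2-c1,rcond=None)[0]; return (c1+k[0]*d1+c2+k[1]*d2)/2, np.linalg.norm(c1+k[0]*d1-c2-k[1]*d2)
print('stud',tri((302.8,190),(317.4,200.4)), 'top@.08',plane(t,302.8,190,.08),'side@.08',plane(s,317.4,200.4,.08))
# socket centre in block top view: crop px
c=lambda s,x0,y0,w,h,k:cv2.resize(s['color'][y0:y0+h,x0:x0+w],None,fx=k,fy=k,interpolation=cv2.INTER_CUBIC)
cv2.imwrite('pics/nut.png',np.hstack([c(t,288,176,30,30,13),c(s,302,190,30,30,13)]))
```

```text
top bartop 482 (array([ 0.4626, -0.2063]), array([0.0913, 0.0195]), 15.8) 0.1213 [ 0.462  -0.2055  0.1211]
top block 1186 (array([ 0.4549, -0.1884]), array([0.1103, 0.0897]), 82.9) 0.0295
top foot 1366 [0.5586 0.0493] 0.06977462023496628 0.013889654215528038
top nut 107 [0.5732 0.0526 0.0762] ((0.5737179517745972, 0.05258118733763695), 0.012277809903025627)
top handle 66 (array([0.5324, 0.0527]), array([0.014 , 0.0186]), 88.8) [0.0629 0.0648 0.0671]
top tray 758 (array([0.4883, 0.3077]), array([0.1511, 0.1302]), 82.2)
top trayfloor 0.0008868252063723536
side bartop 184 (array([ 0.4605, -0.203 ]), array([0.0913, 0.0206]), 12.9) 0.1202 [ 0.4591 -0.202   0.1199]
side block 588 (array([ 0.4545, -0.1873]), array([0.1169, 0.0894]), 82.9) 0.0286
side foot 770 [0.5719 0.0558] 0.055118627846241 0.0136480363494818
side nut 65 [0.5716 0.0564 0.0751] ((0.5730079412460327, 0.05338810384273529), 0.012797335162758827)
side handle 68 (array([0.5315, 0.0541]), array([0.015 , 0.0193]), 86.0) [0.0566 0.0632 0.0654]
side tray 1119 (array([0.4874, 0.3092]), array([0.1512, 0.1317]), 82.2)
side trayfloor 0.0004571020143022319
stud (array([0.57359682, 0.05093474, 0.0757251 ]), np.float64(0.0013728223246779441)) top@.08 [0.57328283 0.05121204 0.08      ] side@.08 [0.56986505 0.05574224 0.08      ]
```

View pics/nut.png

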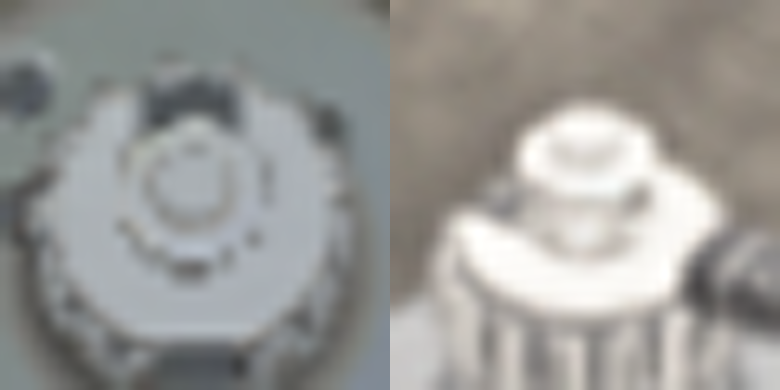

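The crop shows nut centre at top px ≈(302.6,190.2). The flats aren't readable, so I'll feel for them. The two views differ by about 3 mm, so I'll take the mean and correct with the key above the nut. Next is the approach to the key.

```bash
cat >> h.py <<'E'
def go(x,y,z,yaw=None):
    st=manip.state(); p=st['tcp_pos']; R=cv2.Rodrigues(np.zeros(3))[0]
    from scipy.spatial.transform import Rotation as Q
    q=Q.from_euler('xyz',st['orientation']); d=q.inv().apply(np.array([x,y,z])-p)/.05
    out=d.round(2)
    if yaw is not None:
        r=(q.inv()*Q.from_euler('xyz',[np.pi,0,yaw])).as_rotvec(); print('turn units',np.degrees(r/5).round(2))
    print('shift units',out,'tcp',p.round(4),'yaw',st['orientation'].round(3),'q6',st['joint_positions'][[0,5]].round(3),'t',st['t'],'F',st['ft_force'].round(1),'T',st['ft_torque'].round(2),'w',st['width'].round(4))
E
python3 -c "
from h import *
go(.4615,-.2048,.19,.273)"
```

```text
turn units [-0.02 -0.   -0.31]Traceback (most recent call last):
  File "<string>", line 3, in <module>
    go(.4615,-.2048,.19,.273)
    ~~^^^^^^^^^^^^^^^^^^^^^^^
  File "h.py", line 22, in go
    print('shift units',out,'tcp',p.round(4),'yaw',st['orientation'].round(3),'q6',st['joint_positions'][[0,5]].round(3),'t',st['t'],'F',st['ft_force'].round(1),'T',st['ft_torque'].round(2),'w',st['width'].round(4))
                                                                                                                                                                                                  ^^^^^^^^^^^^^^^^^
AttributeError: 'float' object has no attribute 'round'
```

Call:
servo_tool(steps=[0.72,-0.48,0.03,0,0,-0.1,-1,0.72,-0.48,0.03,0,0,-0.1,-1,0.72,-0.48,0.03,0,0,-0.1,-1,0.72,-0.48,0.03,0,0,0,-1,0.72,-0.48,0.03,0,0,0,-1,0.72,-0.48,0.03,0,0,0,-1,0.72,-0.48,0.03,0,0,0,-1,0.72,-0.48,0.03,0,0,0,-1,0.72,-0.48,0.03,0,0,0,-1,0.72,-0.48,0.03,0,0,0,-1], force=50)

```text
t: 1.35
tcp_pos: [0.4296, -0.2218, 0.1861]
orientation: [-3.134, 0.001, 0.266]
ft_force: [0.1, -0.4, -0.3]
width: 0.094
```

```bash
sed -i "s/st\['width'\].round(4)/round(float(st['width']),4)/" h.py
python3 -c "
from h import *
go(.4615,-.2048,.15,.273)"
```

```text
turn units [-0.08  0.01 -0.08]
shift units [ 0.7  -0.16  0.72] tcp [ 0.4296 -0.2218  0.1861] yaw [-3.134e+00  1.000e-03  2.660e-01] q6 [-0.624  0.68 ] t 1.35 F [ 0.1 -0.4 -0.3] T [ 0.01 -0.02  0.03] w 0.094
```

Call:
servo_tool(steps=[0.45,-0.1,0.3,0,0,-0.05,-1,0.2,-0.05,0.4,0,0,0,-1,0,0,0,0,0,0,-1])

```text
t: 1.72
tcp_pos: [0.4608, -0.2018, 0.1496]
orientation: [-3.133, 0.001, 0.276]
ft_force: [-0.9, -0.4, -0.3]
width: 0.0937
```

```bash
python3 -c "
from h import *
go(.4615,-.2048,.091,.273)
for n in ('top','side'):
  s=snap(n); u,v=proj(s,(.46,-.2,.12)).astype(int); a=cv2.resize(s['color'][v-50:v+50,u-50:u+50],(400,400)); cv2.imwrite('pics/g_%s.png'%n,a)
a=np.hstack([cv2.imread('pics/g_top.png'),cv2.imread('pics/g_side.png')]);cv2.imwrite('pics/g.png',a)
"
```

```text
turn units [-0.1   0.02  0.03]
shift units [-0.    0.07  1.17] tcp [ 0.4608 -0.2018  0.1496] yaw [-3.133e+00  1.000e-03  2.760e-01] q6 [-0.555  0.738] t 1.725 F [-0.9 -0.4 -0.3] T [-0.02  0.01 -0.03] w 0.0937
```

View pics/g.png

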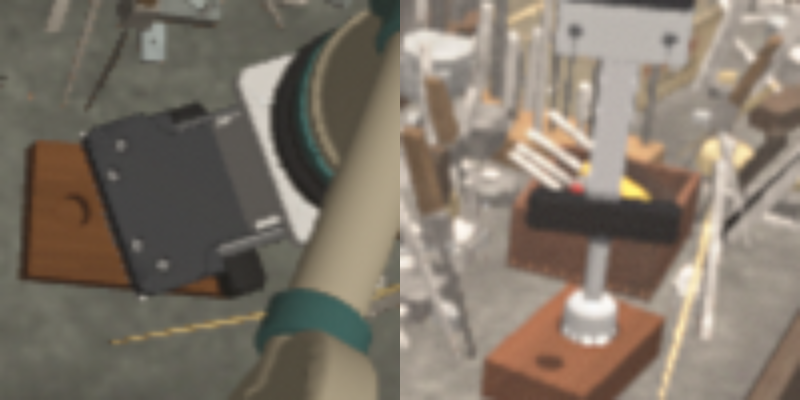

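The crop shows the gripper square over the bar, with the near finger at the bar's middle (side crop ≈604,200). I'll go down and grip.

Call:
servo_tool(steps=[0,0.06,0.4,-0.1,0,0,-1,0,0,0.4,0,0,0,-1,0,0,0.37,0,0,0,-1,0,0,0,0,0,0,-0.4,0,0,0,0,0,0,0.2,0,0,0,0,0,0,1,0,0,0,0,0,0,1,0,0,0,0,0,0,1], force=50)

```text
t: 2.82
tcp_pos: [0.4642, -0.212, 0.099]
orientation: [3.128, -0.009, 0.27]
ft_force: [-0.4, 0.3, 1.0]
width: 0.0474
```

```bash
python3 -c "
from h import *
go(.4615,-.2048,.165,.276)
print(manip.state()['ft_torque'])"
```

```text
turn units [ 0.16 -0.1  -0.07]
shift units [-0.   -0.13 -1.32] tcp [ 0.4642 -0.212   0.099 ] yaw [ 3.128 -0.009  0.27 ] q6 [-0.563  0.74 ] t 2.825 F [-0.4  0.3  1. ] T [-0.03 -0.    0.02] w 0.0474
[-0.02988451 -0.00366556  0.02370465]
```

Call:
servo_tool(steps=[0,-0.13,0.12,0.12,-0.1,0,0.2,0,0,0,0,0,0,0.2])

```text
t: 3.08
tcp_pos: [0.4624, -0.2052, 0.0926]
orientation: [3.139, 0.0, 0.27]
ft_force: [0.5, 0.0, -0.2]
width: 0.0376
```

```bash
python3 -c "
from h import *
go(.4615,-.2048,.091,.276)"
```

```text
turn units [ 0.03  0.   -0.07]
shift units [-0.01 -0.01  0.03] tcp [ 0.4624 -0.2052  0.0926] yaw [3.139 0.    0.27 ] q6 [-0.554  0.749] t 3.075 F [ 0.5  0.  -0.2] T [ 0.06 -0.03 -0.03] w 0.0376
```

Call:
servo_tool(steps=[0,0,0.03,0,0,0,0.6,0,0,0,0,0,0,1,0,0,0,0,0,0,1,0,0,0,0,0,0,1])

```text
t: 3.58
tcp_pos: [0.4624, -0.205, 0.0907]
orientation: [3.139, 0.0, 0.27]
ft_force: [-0.2, 0.5, -0.4]
width: 0.0173
```

```bash
python3 -c "
from h import *
go(.4615,-.2048,.165,.276)"
```

```text
turn units [ 0.03  0.01 -0.07]
shift units [-0.02 -0.   -1.49] tcp [ 0.4624 -0.205   0.0907] yaw [3.139 0.    0.27 ] q6 [-0.553  0.749] t 3.575 F [-0.2  0.5 -0.4] T [ 0.03 -0.02 -0.02] w 0.0173
```

```bash
cat >> h.py <<'E'
def plan(x,y,z,yaw,n):
    st=manip.state(); p=st['tcp_pos']; y0=st['orientation'][2]; d=(np.array([x,y,z])-p)/n; dy=(yaw-y0)/n
    for i in range(n):
        a=y0+dy*i; print([round(float(k),2) for k in ((d[0]*np.cos(a)+d[1]*np.sin(a))/.05,(d[0]*np.sin(a)-d[1]*np.cos(a))/.05,-d[2]/.05,-np.degrees(dy)/5)])
E
python3 -c "
from h import *
import h
st=dict(manip.state()); st['tcp_pos']=np.array([.4624,-.205,.19]); st['orientation']=np.array([np.pi,0,.27])
class M: state=staticmethod(lambda:st)
h.manip=M
plan(.573,.0535,.19,1.67,17)"
```

```text
[0.21, -0.26, -0.0, -0.94]
[0.23, -0.24, -0.0, -0.94]
[0.25, -0.22, -0.0, -0.94]
[0.26, -0.2, -0.0, -0.94]
[0.28, -0.18, -0.0, -0.94]
[0.29, -0.15, -0.0, -0.94]
[0.3, -0.13, -0.0, -0.94]
[0.31, -0.1, -0.0, -0.94]
[0.32, -0.08, -0.0, -0.94]
[0.33, -0.05, -0.0, -0.94]
[0.33, -0.02, -0.0, -0.94]
[0.33, 0.0, -0.0, -0.94]
[0.33, 0.03, -0.0, -0.94]
[0.33, 0.06, -0.0, -0.94]
[0.32, 0.08, -0.0, -0.94]
[0.31, 0.11, -0.0, -0.94]
[0.3, 0.14, -0.0, -0.94]
```

Call:
servo_tool(steps=[0,0,-0.3,0,0,0,1,0,0,-0.6,0,0,0,1,0,0,-0.6,0,0,0,1,0,0,-0.45,0,0,0,1])

```text
t: 4.08
tcp_pos: [0.4603, -0.2037, 0.1906]
orientation: [-3.139, 0.005, 0.27]
ft_force: [-0.4, -0.7, -2.4]
width: 0.0177
```

Call:
servo_tool(steps=[0.21,-0.26,0,0,0,-0.95,1,0.23,-0.24,0,0,0,-0.95,1,0.25,-0.22,0,0,0,-0.95,1,0.26,-0.2,0,0,0,-0.95,1,0.28,-0.18,0,0,0,-0.95,1,0.29,-0.15,0,0,0,-0.95,1,0.3,-0.13,0,0,0,-0.95,1,0.31,-0.1,0,0,0,-0.95,1,0.32,-0.08,0,0,0,-0.95,1,0.33,-0.05,0,0,0,-0.95,1,0.33,-0.02,0,0,0,-0.95,1,0.33,0,0,0,0,-0.95,1])

```text
t: 5.58
tcp_pos: [0.5346, -0.0165, 0.2006]
orientation: [-3.14, 0.005, 1.295]
ft_force: [0.2, -0.6, -2.5]
width: 0.0176
```

```bash
python3 -c "
from h import *
go(.573,.0535,.187,1.67)
plan(.573,.0535,.187,1.67,6)"
```

```text
turn units [-0.03  0.05 -4.29]
shift units [1.56 0.36 0.26] tcp [ 0.5346 -0.0165  0.2006] yaw [-3.14   0.005  1.295] q6 [-0.157  0.119] t 5.575 F [ 0.2 -0.6 -2.5] T [-0.02 -0.08  0.01] w 0.0176
[0.26, 0.06, 0.05, -0.72]
[0.26, 0.08, 0.05, -0.72]
[0.25, 0.09, 0.05, -0.72]
[0.24, 0.11, 0.05, -0.72]
[0.24, 0.12, 0.05, -0.72]
[0.23, 0.14, 0.05, -0.72]
```

Call:
servo_tool(steps=[0.26,0.06,0.05,0,0,-0.72,1,0.26,0.08,0.05,0,0,-0.72,1,0.25,0.09,0.05,0,0,-0.72,1,0.24,0.11,0.05,0,0,-0.72,1,0.24,0.12,0.05,0,0,-0.72,1,0.23,0.14,0,0,0,-0.72,1,0,0,0,0,0,0,1])

```text
t: 6.45
tcp_pos: [0.5716, 0.057, 0.1913]
orientation: [-3.135, 0.005, 1.687]
ft_force: [-0.8, -0.6, -2.3]
width: 0.0176
```

Run:
```python
from h import *
go(.573,.0535,.187,1.67)
p=manip.state()['tcp_pos']; im=[]
for n in ('top','side'):
  s=snap(n); np.savez(n+'1.npz',**s)
  W=cloud(s)
  u,v=proj(s,(.573,.0535,.1)).astype(int); a=cv2.resize(s['color'][v-40:v+40,u-40:u+40],(400,400),interpolation=2); im.append(a); print(n,u-40,v-40,proj(s,(p[0],p[1],p[2]-.0767)))
  q=W.reshape(-1,3); m=(abs(q[:,0]-p[0])<.03)&(abs(q[:,1]-p[1])<.03)&(q[:,2]>.112)&(q[:,2]<.13); q=q[m]; print('socket',len(q),q[:,:2].min(0),q[:,:2].max(0),q.mean(0))
cv2.imwrite('pics/over.png',np.hstack(im))
# hole in block now visible
s=np.load('top1.npz')
```

```text
turn units [-0.07  0.06  0.19]
shift units [-0.07  0.02  0.09] tcp [0.5716 0.057  0.1913] yaw [-3.135  0.005  1.687] q6 [-0.018 -0.132] t 6.45 F [-0.8 -0.6 -2.3] T [-0.03 -0.11 -0.  ] w 0.0176
top 261 147 [299.80204467 186.93475531]Traceback (most recent call last):
  File "<stdin>", line 8, in <module>
    return umr_minimum(a, axis, None, out, keepdims, initial, where)
ValueError: zero-size array to reduction operation minimum which has no identity
```

Run:
```python
from h import *
p=manip.state()['tcp_pos']; s=snap('side'); np.savez('side1.npz',**s)
W=cloud(s); v0,u0=150,277
cv2.imwrite('pics/over.png',cv2.resize(s['color'][v0:v0+80,u0:u0+80],(560,560),interpolation=2)); print(proj(s,(p[0],p[1],p[2]-.0767)),p)
q=W.reshape(-1,3); m=(abs(q[:,0]-p[0])<.03)&(abs(q[:,1]-p[1])<.03)&(q[:,2]>.112)&(q[:,2]<.135); q=q[m]
def circ(q,r):
    from scipy.optimize import least_squares
    f=least_squares(lambda c:np.hypot(*(q[:,:2]-c).T)-r,p[:2],loss='soft_l1',f_scale=.002); return f.x.round(4)
print('socket',len(q),circ(q,.0165))
q=W.reshape(-1,3); m=(abs(q[:,0]-p[0])<.05)&(abs(q[:,1]-p[1])<.05)&(q[:,2]>.043)&(q[:,2]<.051); print('cutter',m.sum(),circ(q[m],.027))
m=(abs(q[:,0]-p[0])<.03)&(abs(q[:,1]-p[1])<.03)&(q[:,2]>.063)&(q[:,2]<.074); print('nut',m.sum(),circ(q[m],.0119))
```

```text
[316.40148647 187.23841312] [0.57127595 0.0564505  0.19128613]
socket 129 [0.5712 0.0556]
cutter 65 [0.5738 0.0506]
nut 69 [0.5586 0.0551]
```

View pics/over.png

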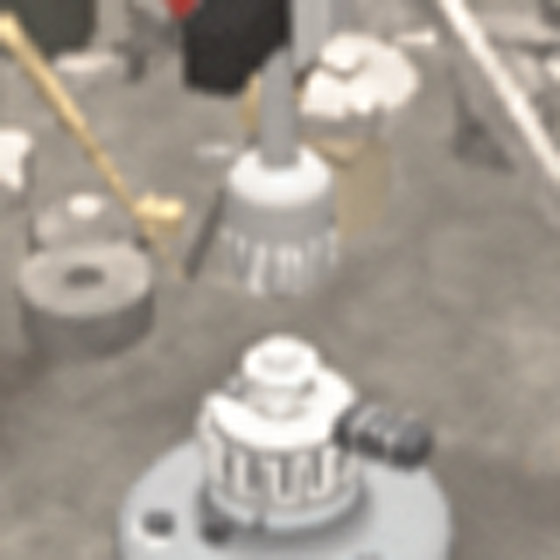

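The side crop shows socket centre ≈280 and stud/nut centre ≈281, so they line up across this view. Along the view the clouds say the nut is a few mm farther away. Target axis (0.5733, 0.053).

```bash
python3 -c "
from h import *
go(.5733,.053,.160,1.68)"
```

```text
turn units [-0.07  0.06  0.06]
shift units [-0.06  0.04  0.63] tcp [0.5712 0.0561 0.1912] yaw [-3.135  0.005  1.685] q6 [-0.019 -0.132] t 6.55 F [-0.6  0.1 -2.7] T [-0.06 -0.1   0.05] w 0.0179
```

Call:
servo_tool(steps=[-0.06,0.04,0.3,-0.07,0.06,0,1,0,0,0.2,0,0,0,1,0,0,0.08,0,0,0,1,0,0,0,0,0,0,1])

```text
t: 7.05
tcp_pos: [0.5726, 0.0516, 0.1624]
orientation: [-3.141, 0.001, 1.682]
ft_force: [-0.1, 0.2, -2.5]
width: 0.0172
```

```bash
python3 -c "
from h import *
go(.5733,.053,.153,1.68)"
```

```text
turn units [-0.01  0.01  0.02]
shift units [0.03 0.02 0.19] tcp [0.5726 0.0516 0.1624] yaw [-3.141e+00  1.000e-03  1.682e+00] q6 [-0.03  -0.141] t 7.05 F [-0.1  0.2 -2.5] T [-0.02 -0.12 -0.03] w 0.0172
```

Call:
servo_tool(steps=[0.03,0.01,0.05,0,0,0,1,0,0,0.05,0,0,0,1,0,0,0.05,0,0,0,1,0,0,0.04,0,0,0,1,0,0,0.03,0,0,0,1])

```text
t: 7.68
tcp_pos: [0.5736, 0.0534, 0.1517]
orientation: [3.14, 0.001, 1.682]
ft_force: [-0.2, 1.2, -2.8]
width: 0.0178
```

```bash
python3 -c "
from h import *
go(.5733,.053,.153,1.68)"
```

```text
turn units [0.02 0.02 0.02]
shift units [-0.01 -0.01 -0.03] tcp [0.5736 0.0534 0.1517] yaw [3.140e+00 1.000e-03 1.682e+00] q6 [-0.027 -0.138] t 7.675 F [-0.2  1.2 -2.8] T [-0.02 -0.13  0.01] w 0.0178
```

Call:
servo_tool(steps=[0,0,0.03,0,0,0,1,0,0,0.03,0,0,0,1,0,0,0.03,0,0,0,1])

```text
t: 8.05
tcp_pos: [0.5735, 0.0533, 0.1476]
orientation: [3.14, 0.002, 1.682]
ft_force: [-2.6, 0.1, 2.5]
width: 0.0179
```

Call:
servo_tool(steps=[0,0,0.02,0,0,0.6,1,0,0,0.02,0,0,0.6,1,0,0,0.02,0,0,0.6,1,0,0,0.02,0,0,0.6,1])

```text
t: 8.55
tcp_pos: [0.5735, 0.0532, 0.1433]
orientation: [3.139, 0.001, 1.466]
ft_force: [-0.4, -0.1, -2.9]
width: 0.0178
```

```bash
python3 -c "
from h import *
go(.5733,.053,.1397,1.68)"
```

```text
turn units [ 0.02  0.02 -2.45]
shift units [-0.   -0.    0.07] tcp [0.5735 0.0532 0.1433] yaw [3.139e+00 1.000e-03 1.466e+00] q6 [-0.027  0.078] t 8.55 F [-0.4 -0.1 -2.9] T [ 0.   -0.08  0.01] w 0.0178
```

It has dropped over the nut (key origin ≈0.067 and free). I'll lower it until it seats.

Call:
servo_tool(steps=[0,0,0.03,0,0,0,1,0,0,0.03,0,0,0,1,0,0,0.02,0,0,0,1])

```text
t: 8.93
tcp_pos: [0.5736, 0.0532, 0.1393]
orientation: [3.139, 0.001, 1.468]
ft_force: [-1.0, -0.1, 5.2]
width: 0.0178
```

```bash
python3 -c "
from h import *
go(.5733,.053,.1397,1.68)"
```

```text
turn units [ 0.03  0.02 -2.43]
shift units [-0.01 -0.01 -0.01] tcp [0.5736 0.0532 0.1393] yaw [3.139e+00 1.000e-03 1.468e+00] q6 [-0.027  0.076] t 8.925 F [-1.  -0.1  5.2] T [-0.02  0.35  0.03] w 0.0178
```

Call:
servo_tool(steps=[0,0,-0.01,0,0,0.4,1,0,0,-0.003,0,0,0.4,1,0,0,-0.003,0,0,0.5,1])

```text
t: 9.3
tcp_pos: [0.5736, 0.0532, 0.1398]
orientation: [3.139, 0.001, 1.347]
ft_force: [-0.3, 0.8, -3.0]
width: 0.0175
```

```bash
python3 -c "
from h import *
go(.5733,.053,.1397,1.68)"
```

```text
turn units [ 0.03  0.02 -3.81]
shift units [-0.01 -0.    0.  ] tcp [0.5736 0.0532 0.1398] yaw [3.139e+00 1.000e-03 1.347e+00] q6 [-0.027  0.197] t 9.3 F [-0.3  0.8 -3. ] T [-0.02 -0.11 -0.01] w 0.0175
```

Call:
servo_tool(steps=[0,0,0,0,0,0.5,1,0,0,0,0,0,0.5,1])

```text
t: 9.55
tcp_pos: [0.5736, 0.0533, 0.1396]
orientation: [3.139, 0.001, 1.255]
ft_force: [0.0, 0.4, -0.9]
width: 0.0177
```

```bash
python3 -c "
from h import *
go(.5733,.053,.1397,1.68)"
```

```text
turn units [ 0.03  0.01 -4.87]
shift units [-0.01 -0.   -0.  ] tcp [0.5736 0.0533 0.1396] yaw [3.139e+00 1.000e-03 1.255e+00] q6 [-0.027  0.289] t 9.55 F [ 0.   0.4 -0.9] T [-0.04  0.    0.2 ] w 0.0177
```

It has taken up: 0.2 N m resisting the clockwise turn, which matches the nut giving. I'll continue.

Call:
servo_tool(steps=[0,0,-0.002,0,0,0.5,1,0,0,-0.002,0,0,0.5,1,0,0,-0.002,0,0,0.5,1])

```text
t: 9.93
tcp_pos: [0.5737, 0.0533, 0.1397]
orientation: [3.139, 0.001, 1.119]
ft_force: [0.2, 0.2, -1.7]
width: 0.0181
```

```bash
python3 -c "
from h import *
go(.5736,.0533,.1397,-.27)"
```

```text
turn units [ 0.03 -0.02 15.92]
shift units [-0. -0. -0.] tcp [0.5737 0.0533 0.1397] yaw [3.139e+00 1.000e-03 1.119e+00] q6 [-0.027  0.426] t 9.925 F [ 0.2  0.2 -1.7] T [ 0.   -0.03  0.25] w 0.0181
```

Call:
servo_tool(steps=[0,0,-0.002,0,0,0.8,1,0,0,-0.002,0,0,0.8,1,0,0,-0.002,0,0,0.8,1,0,0,-0.002,0,0,0.8,1,0,0,-0.002,0,0,0.8,1,0,0,-0.002,0,0,0.8,1,0,0,-0.002,0,0,0.8,1,0,0,-0.002,0,0,0.8,1,0,0,-0.002,0,0,0.8,1,0,0,-0.002,0,0,0.8,1])

```text
t: 11.18
tcp_pos: [0.5742, 0.0533, 0.1405]
orientation: [3.137, -0.002, 0.393]
ft_force: [-0.1, -0.8, -0.8]
width: 0.018
```

```bash
python3 -c "
from h import *
go(.5736,.0533,.1397,-.27)"
```

```text
turn units [ 0.04 -0.03  7.59]
shift units [-0.01 -0.    0.02] tcp [0.5742 0.0533 0.1405] yaw [ 3.137e+00 -2.000e-03  3.930e-01] q6 [-0.026  1.154] t 11.175 F [-0.1 -0.8 -0.8] T [-0.02  0.08  0.17] w 0.018
```

Call:
servo_tool(steps=[0,0,-0.002,0,0,0.8,1,0,0,-0.002,0,0,0.8,1,0,0,-0.002,0,0,0.8,1,0,0,-0.002,0,0,0.8,1,0,0,-0.002,0,0,0.8,1,0,0,-0.002,0,0,0.8,1,0,0,-0.002,0,0,0.8,1,0,0,-0.002,0,0,0.8,1,0,0,-0.002,0,0,0.8,1,0,0,0,0,0,0,1])

```text
t: 12.42
tcp_pos: [0.5744, 0.053, 0.1413]
orientation: [3.137, -0.005, -0.261]
ft_force: [-0.6, 0.3, -1.3]
width: 0.018
```

Run:
```python
from h import *
go(.5736,.0533,.1397,-.27)
s=snap('side'); W=cloud(s); p=manip.state()['tcp_pos']
q=W.reshape(-1,3); C=s['color'].reshape(-1,3).max(1); m=(abs(q[:,0]-p[0])<.06)&(abs(q[:,1]-p[1])<.06)&(q[:,2]>.14)&(q[:,2]<.18)&(C<70); q=q[m]
print(len(q),cv2.minAreaRect(q[:,:2].astype(np.float32)))
# hole in block from the top view
t=snap('top'); u,v=proj(t,(.455,-.19,.03)).astype(int); print(u,v)
cv2.imwrite('pics/hole.png',np.hstack([cv2.resize(t['color'][v-35:v+35,u-35:u+35],(400,400),interpolation=2),cv2.resize(s['color'][130:220,277:367],(400,400),interpolation=2)]))
```

```text
turn units [ 0.05 -0.05  0.1 ]
shift units [-0.02 -0.    0.03] tcp [0.5744 0.053  0.1413] yaw [ 3.137 -0.005 -0.261] q6 [-0.025  1.809] t 12.425 F [-0.6  0.3 -1.3] T [0.07 0.12 0.12] w 0.018
267 ((0.5698016881942749, 0.05497080832719803), (0.021198365837335587, 0.08718352019786835), 74.44023132324219)
422 249
```

View pics/hole.png

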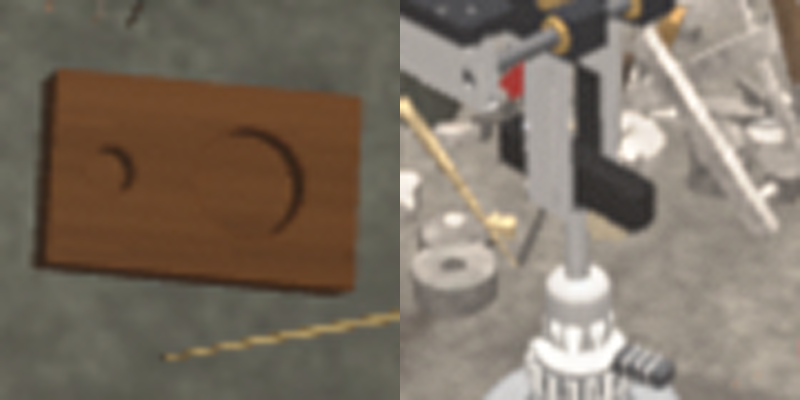

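The crop shows the empty hole centred at about top px (430.3,246.0), and the bar at −15.6°, so it turned with the tool (about 1.57 rad on the nut). I'll relieve the key slightly and lift it off.

Call:
servo_tool(steps=[0,0,0,0,0,-0.45,1,0,0,-0.1,0,0,0,1,0,0,-0.2,0,0,0,1,0,0,-0.3,0,0,0,1,0,0,-0.3,0,0,0,1])

```text
t: 13.15
tcp_pos: [0.5737, 0.0532, 0.1881]
orientation: [3.137, -0.003, -0.222]
ft_force: [0.8, 0.3, -2.7]
width: 0.0178
```

Run:
```python
from h import *
t=np.load('top1.npz'); t=dict(t); print('hole',plane(t,430.3,246,.03))
go(.4624,-.205,.19,.27)
plan(.4624,-.205,.185,.27,11)
```

```text
hole [ 0.46161173 -0.20651572  0.03      ]
turn units [ 0.06 -0.02 -5.63]
shift units [-1.04  5.53 -0.02] tcp [0.5737 0.0532 0.1881] yaw [ 3.137e+00 -3.000e-03 -2.220e-01] q6 [-0.025  1.769] t 13.15 F [ 0.8  0.3 -2.7] T [ 0.07 -0.04 -0.04] w 0.0178
[-0.09, 0.5, 0.01, -0.51]
[-0.12, 0.5, 0.01, -0.51]
[-0.14, 0.49, 0.01, -0.51]
[-0.16, 0.49, 0.01, -0.51]
[-0.18, 0.48, 0.01, -0.51]
[-0.2, 0.47, 0.01, -0.51]
[-0.22, 0.46, 0.01, -0.51]
[-0.24, 0.45, 0.01, -0.51]
[-0.26, 0.44, 0.01, -0.51]
[-0.28, 0.43, 0.01, -0.51]
[-0.3, 0.41, 0.01, -0.51]
```

Call:
servo_tool(steps=[-0.09,0.5,0,0,0,-0.5,1,-0.12,0.5,0,0,0,-0.5,1,-0.14,0.49,0,0,0,-0.5,1,-0.16,0.49,0,0,0,-0.5,1,-0.18,0.48,0,0,0,-0.5,1,-0.2,0.47,0,0,0,-0.5,1,-0.22,0.46,0,0,0,-0.5,1,-0.24,0.45,0,0,0,-0.5,1,-0.26,0.44,0,0,0,-0.5,1,-0.28,0.43,0,0,0,-0.5,1,-0.2,0.3,0,0,0,-0.4,1,0,0,0,0,0,0,1])

```text
t: 14.65
tcp_pos: [0.4692, -0.2075, 0.2064]
orientation: [3.125, -0.019, 0.265]
ft_force: [0.5, -0.1, -3.1]
width: 0.0176
```

```bash
python3 -c "
from h import *
go(.462,-.205,.135,.27)"
```

```text
turn units [ 0.19 -0.21 -0.05]
shift units [-0.15 -0.11  1.42] tcp [ 0.4692 -0.2075  0.2064] yaw [ 3.125 -0.019  0.265] q6 [-0.554  0.751] t 14.65 F [ 0.5 -0.1 -3.1] T [0.07 0.01 0.04] w 0.0176
```

Correct tilt and position above the hole, part way down first.

Call:
servo_tool(steps=[-0.15,-0.1,0.3,0.19,-0.2,0,1,0,0,0.5,0,0,0,1,0,0,0.3,0,0,0,1,0,0,0.1,0,0,0,1,0,0,0,0,0,0,1])

```text
t: 15.28
tcp_pos: [0.4605, -0.2012, 0.1437]
orientation: [-3.138, 0.001, 0.266]
ft_force: [0.6, 0.5, -2.8]
width: 0.0176
```

```bash
python3 -c "
from h import *
go(.462,-.205,.0925,.27)"
```

```text
turn units [-0.05  0.01 -0.04]
shift units [0.01 0.09 1.02] tcp [ 0.4605 -0.2012  0.1437] yaw [-3.138e+00  1.000e-03  2.660e-01] q6 [-0.552  0.751] t 15.275 F [ 0.6  0.5 -2.8] T [ 0.01 -0.06 -0.07] w 0.0176
```

Call:
servo_tool(steps=[0.02,0.08,0.1,0,0,0,1,0,0,0.3,0,0,0,1,0,0,0.2,0,0,0,1,0,0,0,0,0,0,1])

```text
t: 15.78
tcp_pos: [0.4634, -0.2053, 0.1126]
orientation: [-3.139, -0.001, 0.266]
ft_force: [0.4, 0.0, -2.7]
width: 0.0175
```

```bash
python3 -c "
from h import *
go(.462,-.205,.0915,.27)"
```

```text
turn units [-0.03 -0.01 -0.04]
shift units [-0.03 -0.01  0.42] tcp [ 0.4634 -0.2053  0.1126] yaw [-3.139e+00 -1.000e-03  2.660e-01] q6 [-0.556  0.747] t 15.775 F [ 0.4  0.  -2.7] T [0.03 0.01 0.05] w 0.0175
```

Call:
servo_tool(steps=[-0.02,-0.01,0.06,0,0,0,1,0,0,0.1,0,0,0,1,0,0,0.1,0,0,0,1,0,0,0.1,0,0,0,1,0,0,0.03,0,0,0,1])

```text
t: 16.4
tcp_pos: [0.4626, -0.2053, 0.0923]
orientation: [-3.14, -0.002, 0.266]
ft_force: [0.8, 0.1, -2.6]
width: 0.0176
```

```bash
python3 -c "
from h import *
go(.4624,-.205,.0907,.27)"
```

```text
turn units [-0.02 -0.02 -0.04]
shift units [-0.   -0.01  0.03] tcp [ 0.4626 -0.2053  0.0923] yaw [-3.14e+00 -2.00e-03  2.66e-01] q6 [-0.557  0.746] t 16.4 F [ 0.8  0.1 -2.6] T [-0.03  0.03 -0.04] w 0.0176
```

Inside the hole; set down the last 1.6 mm, then open slowly.

Call:
servo_tool(steps=[0,0,0.025,0,0,0,1,0,0,0.015,0,0,0,1,0,0,0,0,0,0,0.5,0,0,0,0,0,0,0.2,0,0,0,0,0,0,-0.2,0,0,0,0,0,0,-0.5])

```text
t: 17.15
tcp_pos: [0.4641, -0.2062, 0.0918]
orientation: [3.14, -0.004, 0.266]
ft_force: [-1.0, -0.2, -0.2]
width: 0.0499
```

Call:
servo_tool(steps=[0,0,-0.2,0,0,0,-0.6,0,0,-0.5,0,0,0,-0.6,0,0,-0.6,0,0,0,-0.6,0,0,-0.6,0,0,0,-0.6])

```text
t: 17.65
tcp_pos: [0.4623, -0.2054, 0.1889]
orientation: [-3.139, -0.001, 0.266]
ft_force: [-0.0, 0.1, -0.4]
width: 0.0754
```

```bash
python3 -c "
from h import *
go(.4624,-.205,.18,.27)
plan(.535,.0535,.17,1.571,15)"
```

```text
turn units [-0.02 -0.01 -0.04]
shift units [ 0.   -0.01  0.18] tcp [ 0.4623 -0.2054  0.1889] yaw [-3.139e+00 -1.000e-03  2.660e-01] q6 [-0.558  0.746] t 17.65 F [-0.   0.1 -0.4] T [-0.02  0.    0.02] w 0.0754
[0.18, -0.31, 0.03, -1.0]
[0.21, -0.29, 0.03, -1.0]
[0.23, -0.27, 0.03, -1.0]
[0.26, -0.25, 0.03, -1.0]
[0.28, -0.23, 0.03, -1.0]
[0.3, -0.2, 0.03, -1.0]
[0.31, -0.17, 0.03, -1.0]
[0.33, -0.15, 0.03, -1.0]
[0.34, -0.12, 0.03, -1.0]
[0.35, -0.09, 0.03, -1.0]
[0.35, -0.06, 0.03, -1.0]
[0.36, -0.03, 0.03, -1.0]
[0.36, 0.0, 0.03, -1.0]
[0.36, 0.04, 0.03, -1.0]
[0.35, 0.07, 0.03, -1.0]
```

```bash
python3 -c "
from h import *
plan(.533,.0532,.15,0,9)"
```

```text
[0.3, -0.51, 0.09, 0.34]
[0.29, -0.52, 0.09, 0.34]
[0.27, -0.53, 0.09, 0.34]
[0.26, -0.54, 0.09, 0.34]
[0.24, -0.55, 0.09, 0.34]
[0.22, -0.55, 0.09, 0.34]
[0.21, -0.56, 0.09, 0.34]
[0.19, -0.56, 0.09, 0.34]
[0.17, -0.57, 0.09, 0.34]
```

Call:
servo_tool(steps=[0.3,-0.51,0,0,0,0.34,-0.5,0.29,-0.52,0,0,0,0.34,-0.5,0.27,-0.53,0,0,0,0.34,-0.5,0.26,-0.54,0.1,0,0,0.34,-0.5,0.24,-0.55,0.1,0,0,0.34,-0.5,0.22,-0.55,0.1,0,0,0.34,-0.5,0.21,-0.56,0.1,0,0,0.34,-0.5,0.19,-0.56,0.1,0,0,0.34,-0.5,0.1,-0.35,0.1,0,0,0.3,-0.5,0,0,0,0,0,0,-0.5])

```text
t: 18.9
tcp_pos: [0.5377, 0.047, 0.1695]
orientation: [3.138, -0.017, -0.007]
ft_force: [0.7, 0.8, -0.1]
width: 0.0705
```

```bash
python3 -c "
from h import *
go(.533,.0532,.09,0)"
```

```text
turn units [ 0.05 -0.2  -0.09]
shift units [-0.12 -0.13  1.59] tcp [0.5377 0.047  0.1695] yaw [ 3.138 -0.017 -0.007] q6 [-0.039  1.54 ] t 18.9 F [ 0.7  0.8 -0.1] T [-0.05 -0.04  0.04] w 0.0705
```

Call:
servo_tool(steps=[-0.12,-0.13,0.3,0.05,-0.2,-0.05,-0.5,0,0,0.5,0,0,0,-0.5,0,0,0.4,0,0,0,-0.5,0,0,0,0,0,0,-0.5,0,0,0,0,0,0,-0.5])

```text
t: 19.52
tcp_pos: [0.5301, 0.0511, 0.1073]
orientation: [3.141, 0.003, -0.004]
ft_force: [0.0, -0.0, 0.4]
width: 0.0706
```

Run:
```python
from h import *
go(.533,.0532,.043,0)
s=snap('side'); t=snap('top')
W=cloud(t).reshape(-1,3); m=(abs(W[:,0]-.462)<.06)&(abs(W[:,1]+.205)<.06)&(W[:,2]>.116)&(W[:,2]<.13); print('bar',cv2.minAreaRect(W[m,:2].astype(np.float32)),np.median(W[m,2]))
cv2.imwrite('pics/w.png',np.hstack([cv2.resize(s['color'][150:240,277:367],(400,400),interpolation=2),cv2.resize(t['color'][205:285,385:465],(400,400),interpolation=2)]))
```

```text
turn units [ 0.    0.04 -0.05]
shift units [ 0.06 -0.04  1.29] tcp [0.5301 0.0511 0.1073] yaw [ 3.141e+00  3.000e-03 -4.000e-03] q6 [-0.034  1.541] t 19.525 F [ 0.  -0.   0.4] T [-0.01  0.03 -0.04] w 0.0706
bar ((0.46265119314193726, -0.20546361804008484), (0.09158974140882492, 0.019713690504431725), 14.741556167602539) 0.12126660176321419
```

View pics/w.png

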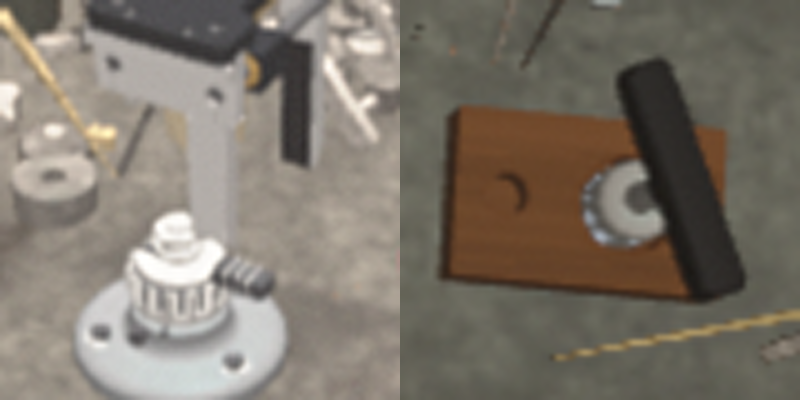

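The crops show the key standing in its own hole (bar top 0.1213, as at the start), the nut clearly risen off the washer, and the open fingers straddling the handle. I'll lower and grip.

Call:
servo_tool(steps=[0.05,-0.04,0.2,0,0.03,-0.05,-0.5,0,0,0.4,0,0,0,-0.5,0,0,0.4,0,0,0,-0.5,0,0,0.15,0,0,0,-0.5,0,0,0,0,0,0,-0.2], force=25)

```text
t: 20.25
tcp_pos: [0.5353, 0.0537, 0.0497]
orientation: [3.142, -0.006, 0.001]
ft_force: [0.7, 0.6, 0.5]
width: 0.0637
```

```bash
python3 -c "
from h import *
go(.533,.0532,.043,0)"
```

```text
turn units [ 0.   -0.07  0.01]
shift units [-0.05  0.01  0.13] tcp [0.5353 0.0537 0.0497] yaw [ 3.142e+00 -6.000e-03  1.000e-03] q6 [-0.03  1.54] t 20.25 F [0.7 0.6 0.5] T [-0.06 -0.02  0.01] w 0.0637
```

Call:
servo_tool(steps=[-0.03,0.01,0.12,0,-0.07,0,0.2,0,0,0,0,0,0,0.4,0,0,0,0,0,0,0.5,0,0,0,0,0,0,0.5])

```text
t: 20.75
tcp_pos: [0.5353, 0.0531, 0.045]
orientation: [3.141, -0.003, 0.001]
ft_force: [-0.1, 0.2, 0.5]
width: 0.0251
```

```bash
python3 -c "
from h import *
go(.533,.0532,.043,0)"
```

```text
turn units [ 0.   -0.03  0.01]
shift units [-0.05 -0.    0.04] tcp [0.5353 0.0531 0.045 ] yaw [ 3.141e+00 -3.000e-03  1.000e-03] q6 [-0.03   1.539] t 20.75 F [-0.1  0.2  0.5] T [-0.02 -0.01 -0.02] w 0.0251
```

Call:
servo_tool(steps=[-0.03,0,0.04,0,-0.03,0,0.6,0,0,0,0,0,0,0.8,0,0,0,0,0,0,1,0,0,0,0,0,0,1])

```text
t: 21.25
tcp_pos: [0.5338, 0.0531, 0.043]
orientation: [3.141, -0.001, 0.001]
ft_force: [-0.2, 0.0, 0.0]
width: 0.0134
```

```bash
python3 -c "
from h import *
go(.485,.0532,.043,0)"
```

```text
turn units [ 0.   -0.01  0.01]
shift units [-0.98 -0.    0.  ] tcp [0.5338 0.0531 0.043 ] yaw [ 3.141e+00 -1.000e-03  1.000e-03] q6 [-0.03   1.539] t 21.25 F [-0.2  0.   0. ] T [-0.    0.06  0.01] w 0.0134
```

Call:
servo_tool(steps=[0,0,-0.012,0,0,0,1,-0.08,0,0,0,0,0,1,-0.12,0,0,0,0,0,1,-0.12,0,0,0,0,0,1], force=35)

```text
t: 21.75
tcp_pos: [0.5162, 0.0531, 0.0431]
orientation: [3.141, 0.001, 0.001]
ft_force: [-0.5, 0.8, -0.9]
width: 0.0137
```

```bash
python3 -c "
from h import *
go(.473,.0532,.0436,0)"
```

```text
turn units [0.   0.01 0.01]
shift units [-0.86 -0.   -0.01] tcp [0.5162 0.0531 0.0431] yaw [3.141e+00 1.000e-03 1.000e-03] q6 [-0.032  1.538] t 21.75 F [-0.5  0.8 -0.9] T [-0.    0.02 -0.  ] w 0.0137
```

Moving freely. Draw on another 45 mm, then lift.

Call:
servo_tool(steps=[-0.13,0,-0.005,0,0,0,1,-0.15,0,0,0,0,0,1,-0.15,0,0,0,0,0,1,-0.15,0,0,0,0,0,1,-0.15,0,0,0,0,0,1,-0.15,0,0,0,0,0,1,-0.1,0,0,0,0,0,1])

```text
t: 22.62
tcp_pos: [0.4628, 0.0531, 0.0436]
orientation: [3.141, 0.002, 0.001]
ft_force: [-0.7, -0.2, 0.1]
width: 0.0135
```

```bash
python3 -c "
from h import *
go(.485,.0532,.0436,0)"
```

```text
turn units [0.   0.02 0.01]
shift units [ 0.44 -0.   -0.  ] tcp [0.4628 0.0531 0.0436] yaw [3.141e+00 2.000e-03 1.000e-03] q6 [-0.035  1.534] t 22.625 F [-0.7 -0.2  0.1] T [0.06 0.1  0.  ] w 0.0135
```

Call:
servo_tool(steps=[0,0,-0.3,0,0,0,1,0,0,-0.5,0,0,0,1,0,-0.3,-0.2,0,0,0,1,0,-0.6,0,0,0,0,1,0,-0.6,0,0,0,0,1,-0.05,-0.6,0,0,0,0,1,-0.05,-0.6,0,0,0,0,1,-0.05,-0.6,0,0,0,0,1,0,-0.6,0,0,0,0,1,0,-0.3,0,0,0,0,1,0,-0.1,0,0,0,0,1,0,0,0,0,0,0,1])

```text
t: 24.12
tcp_pos: [0.4501, 0.2804, 0.0921]
orientation: [-3.141, 0.007, 0.001]
ft_force: [-0.2, 0.8, -1.6]
width: 0.0135
```

```bash
python3 -c "
from h import *
go(.4555,.287,.05,0)"
```

```text
turn units [-0.01  0.07  0.02]
shift units [ 0.11 -0.13  0.84] tcp [0.4501 0.2804 0.0921] yaw [-3.141e+00  7.000e-03  1.000e-03] q6 [0.423 1.991] t 24.125 F [-0.2  0.8 -1.6] T [0.   0.02 0.04] w 0.0135
```

Call:
servo_tool(steps=[0.1,-0.12,0.3,0,0.07,0,1,0,0,0.4,0,0,0,1,0,0,0.15,0,0,0,1,0,0,0,0,0,0,1])

```text
t: 24.62
tcp_pos: [0.4559, 0.2845, 0.0466]
orientation: [3.142, 0.0, -0.002]
ft_force: [0.3, -0.6, -2.1]
width: 0.0135
```

Run:
```python
from h import *
go(.4555,.287,.006,0)
s=snap('side'); u,v=proj(s,(.48,.29,.04)).astype(int); a=cv2.resize(s['color'][v-60:v+60,u-70:u+70],(700,600),interpolation=2); cv2.imwrite('pics/tr.png',a)
```

```text
turn units [ 0.    0.   -0.02]
shift units [-0.01 -0.05  0.81] tcp [0.4559 0.2845 0.0466] yaw [ 3.142e+00  0.000e+00 -2.000e-03] q6 [0.428 2.001] t 24.625 F [ 0.3 -0.6 -2.1] T [ 0.02  0.08 -0.02] w 0.0135
```

View pics/tr.png

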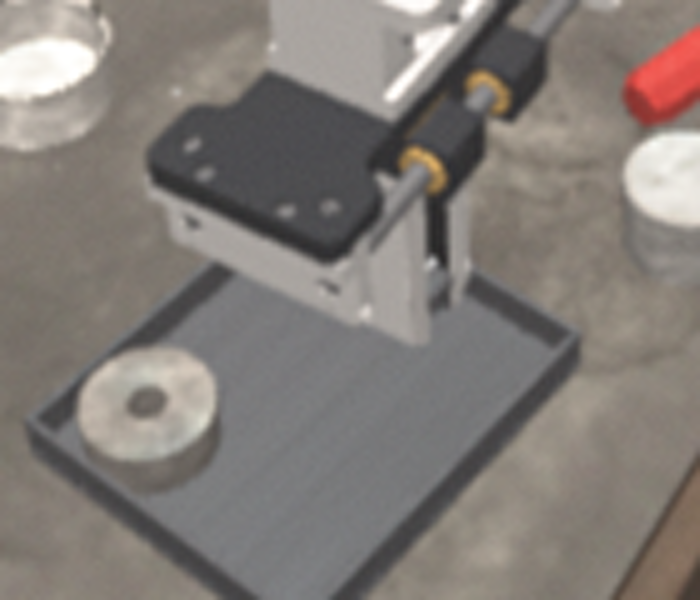

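The crop shows the gripper over the tray's free floor, with the fingertips at about (420,335) and well away from the spare cutter at (148,410). The tips reach 11 mm below the washer, so I'll go almost to the floor, then let the ring tip down with a light grip before opening.

Call:
servo_tool(steps=[0,-0.04,0.25,0,0,0,1,0,0,0.25,0,0,0,1,0,0,0.18,0,0,0,1,0,0,0.06,0,0,0,1,0,0,0,0,0,0,1])

```text
t: 25.3
tcp_pos: [0.4568, 0.2869, 0.008]
orientation: [-3.141, -0.001, -0.002]
ft_force: [0.7, 0.4, -1.4]
width: 0.0138
```

Run:
```python
from h import *
go(.4555,.287,.006,0)
```

```text
turn units [-0.01 -0.02 -0.03]
shift units [-0.03 -0.    0.04] tcp [0.4568 0.2869 0.008 ] yaw [-3.141e+00 -1.000e-03 -2.000e-03] q6 [0.432 2.005] t 25.3 F [ 0.7  0.4 -1.4] T [ 0.02  0.06 -0.04] w 0.0138
```

Call:
servo_tool(steps=[0,0,0.05,0,0,0,1,0,0,0,0,0,0,1,0,0,0,0,0,0,1,0,0,0,0,0,0,1], force=3)

```text
t: 25.8
tcp_pos: [0.4574, 0.2872, 0.0063]
orientation: [-3.14, -0.003, -0.002]
ft_force: [-0.4, 0.0, -1.6]
width: 0.0139
```

Call:
servo_tool(steps=[0,0,0,0,0,0,0.6,0,0,0,0,0,0,0.45,0,0,0,0,0,0,0.35,0,0,0,0,0,0,0.25,0,0,0,0,0,0,0.25])

```text
t: 26.42
tcp_pos: [0.4583, 0.2876, 0.007]
orientation: [-3.139, -0.005, -0.002]
ft_force: [0.5, -0.1, 0.4]
width: 0.0351
```

Call:
servo_tool(steps=[0,0,-0.2,0,0,0,0.2,0,0,-0.4,0,0,0,0.2,0,0,-0.6,0,0,0,0.2,0,0,-0.6,0,0,0,0,0,0,-0.6,0,0,0,0,0,0.5,-0.6,0,0,0,0,0,0.8,-0.3,0,0,0,0,0,0.8,0,0,0,0,0])

```text
t: 27.42
tcp_pos: [0.4583, 0.1821, 0.182]
orientation: [-3.138, -0.011, 0.003]
ft_force: [0.4, 0.0, -1.0]
width: 0.047
```

Run:
```python
from h import *
go(.3,.1,.2,0)
im=[]
for n in('side','top'):
  s=snap(n); np.savez(n+'2.npz',**s)
  W=cloud(s).reshape(-1,3)
  for nm,c in dict(washer=(.485,.287),nut=(.5735,.053)).items():
    m=(abs(W[:,0]-c[0])<.05)&(abs(W[:,1]-c[1])<.03)&(W[:,2]>(.0065 if nm=='washer' else .07))&(W[:,2]<.1); q=W[m]
    print(n,nm,len(q),q.mean(0).round(4),np.percentile(q[:,2],[10,50,90]).round(4))
  for p,k in (((.485,.3,.01),45),((.573,.053,.06),30)):
    u,v=proj(s,p).astype(int); im.append(cv2.resize(s['color'][max(v-k,0):v+k,u-k:u+k],(300,300),interpolation=2))
cv2.imwrite('pics/end.png',np.vstack([np.hstack(im[:2]),np.hstack(im[2:])]))
```

```text
turn units [-0.04 -0.12  0.03]
shift units [-3.17  1.63 -0.4 ] tcp [0.4583 0.1821 0.182 ] yaw [-3.138e+00 -1.100e-02  3.000e-03] q6 [0.236 1.803] t 27.425 F [ 0.4  0.  -1. ] T [0.06 0.05 0.02] w 0.047
side washer 392 [0.4787 0.2894 0.0098] [0.0072 0.0089 0.0139]
side nut 64 [0.5737 0.0572 0.0757] [0.0718 0.0759 0.079 ]
top washer 27 [0.4481 0.2876 0.0134] [0.011  0.0141 0.0153]
top nut 111 [0.5735 0.0526 0.0771] [0.074  0.0771 0.0799]
```

View pics/end.png

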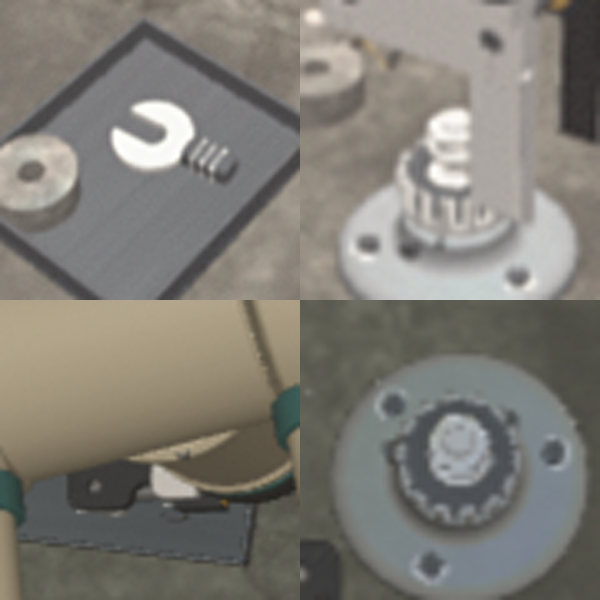

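The end crops show the washer lying flat in the tray (ring top at z ≈0.009), clear of the spare cutter and walls. The cutter is centred on the arbor with the nut above it. The gripper is clear of everything.

```bash
python3 -c "
from h import *
print(manip.state()['dq'].round(3)); print(job.job_done())"
```

```text
[ 0.044  0.026 -0.01   0.056 -0.015  0.04 ]
the job is handed in; nothing more can be done
None
```

The job is done and handed in at about 27.5 s of the 67 s allowed. I lifted the key from its block, felt it onto the nut and turned the nut clockwise about 1.57 rad. The key then went back into the same hole, and the C-washer was drawn out level and laid in the tray.

**Checks that passed**
- **Nut:** it resisted at about 0.2–0.25 N m and gave steadily, and the key's bar turned with the tool. No tightening torque was applied.
- **Key:** after its return the bar top stood at 0.1213 m, the same as at the start, with its centre within about 1 mm.
- **Washer:** it lies flat, ring top at about 9 mm and handle at about 14–15 mm, clear of the walls and the spare cutter.
- **Cutter:** it is still centred on the arbor.
- **Forces:** wrist force read about 5 N at most, far below the limits.

**Less certain points**
- **Camera disagreement:** the two views differed by about 3 mm. I averaged them and settled the fit by feel.
- **Washer drop:** the fingertips reached below the washer, so it fell the last centimetre or so rather than being set right down.
- **Final top view:** the arm partly hid the tray, so "flat" rests mainly on the side view.
- **Other objects:** I did not measure the driver, oiler, tin or pink ring at the end. The arm never went near them at their height.

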